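# Ram two flipper bushings home in a leaning feed tube

## Task

Load the loose cream nylon flipper bushing into the mouth of the clear leaning feed tube, on top of the one that is already stuck part-way down it. Then take the orange-handled rammer rod out of its stand and push both bushings right down the tube until they bottom out, finishing with a firm push (about 15 N). Hang the rod back in its stand as you found it, and leave the other things on the counter alone.

Things in the scene. Friction and masses are not known exactly. Their poses are not given: they have to be found in the camera images.
- tube: Clear tube on a blue stand fixed to the counter, leaning 30 degrees from vertical, mouth towards the robot; place and yaw vary. Origin: centre of the bore's floor, 42 above the counter; z runs up the bore's axis out of the mouth; x points away from the robot and up, -x is the under side, y level. Bore 28 diameter, 100 deep; outside 36 diameter, 41 at the slightly flared mouth. Stand base 150 x 100 x 12.
- tube_mouth (a point): Centre of the tube's mouth, on the bore's axis, 100 from its floor. From here a steel tongue, 18 wide and 4 thick, continues the under side of the bore (its face 14 from the axis, at the tube's -x) 28 beyond the mouth; a bushing rests on it and slides in. The other sides are open there: fingers can straddle the tongue along the tube's y.
- stuck_bushing (a joint): Cream nylon bushing (24 diameter, 30 long) stuck in the bore: how far (m) it is down from its highest place. At 0 its lower end is 45 above the bore's floor; at 0.045 it sits on the floor, a hard stop. Starts between 0 and 0.020; it takes about 5 N to push it along, and it stays where it is left.
- bushing: The loose cream nylon bushing, a plain cylinder 24 diameter, 30 long, 20 g, standing upright on the counter. Origin: centre of its lower end; z along its axis. Either end may go first. Let go in the mouth, it slides down by its own weight onto the stuck one.
- rod: Rammer rod hanging upright in its stand, 0.1 to 0.2 kg. Origin: centre of its flat lower tip; z runs up along it. Aluminium shaft 16 diameter from 0 to 110, flange 44 diameter from 110 to 116, round orange handle 26 diameter from 116 to 161. With the handle gripped just above the flange, the fingertips bear on the flange.
- rod_stand: Grey upright tube, fixed to the counter, on a round foot 84 diameter: 40 outside, 24 bore, top rim 125 above the counter. The rod's shaft hangs in the bore and its flange lies on the rim (the rod's tip is then 15 above the counter). Origin: centre of its underside; z up. The stand and the loose bushing may trade places, left or right.
- fuse_holder: Bystander: white ceramic fuse holder, 60 x 26 x 26. Origin: centre of its underside.
- spring_housing: Bystander: blued steel plunger spring housing, standing, 38 diameter, 80 high. Origin: centre of its underside.
- bumper_skirt: Bystander: red translucent bumper skirt, 84 diameter, 26 high. Origin: centre of its underside.
- screwdriver: Bystander: lying screwdriver, 190 long.
- flipper_bat: Bystander: yellow flipper bat with red rubber ends, about 85 long, 34 high at the pivot.
- grease_jar: Bystander: small closed jar, 48 diameter, 50 high. Origin: centre of its underside.

How it is judged:
By the outcome, as a careful person would: the job done as asked, in the order asked, and still so for the second after the job is handed in, with the robot touching nothing.
It also fails if it takes over 72 s, if anything falls off the work surface, if the arm or the gripper's body presses on something with over 40 N, if the wrist force passes 120 N, or if a joint passes its speed limit or range.

## Robot

A 7-joint arm with a two-finger parallel gripper is mounted at the origin on the work surface. World frame = base frame: x ahead of the robot, y to its left, z up, the work surface at z = 0. Lengths are in mm, angles in rad, forces in N, time in s.
With the tool pointing down it reaches from about 400 to 875 mm from the base axis. Payload 19.3 kg.
Tool frame: the origin (TCP) lies at the very end of the fingers, on their centre line; the grasp point (between the pads) lies 19 mm behind it (grip_point_offset is the z of the grasp point in the tool frame, in mm); z points along the fingers, y is the line along which they close (so a half turn about z gives the same grasp; the last joint's range is limited). The gripper opens to 85 mm and grips with 20 to 120 N. Pads are 22 mm wide; open, the fingers measure 114 mm over their backs; the gripper's body (76 mm by 85 mm) begins 54 mm behind the grasp point. The pads swing forward as they close: fully open they stand 13 mm farther back than shut.
Start: joints at [-1.227, 0.521, -0.036, 1.599, 0.021, 1.021, -0.113], TCP at [251.324, 572.233, 231.291] pointing down, gripper open.
Joint ranges: [-2.91, 2.91], [-0.3, 2.13], [-1.5, 1.42], [0.17, 2.43], [-1.26, 4.41], [0.16, 1.93], [-2.52, 2.52]. Speed limits (rad/s): [1.89, 1.89, 2.39, 2.39, 3.01, 3.01, 3.01].

## Interface

Orientations are given as a 3x3 rotation matrix whose columns are the frame's x, y, z axes.
In Python, from workcell import movep, movel, goto_joints, open_gripper, clamp, wait, inverse_kinematics, read_state, camera, PlanningError, finish_job, grip_point_offset gives the robot as it stands. Calls block until the motion is done:
- movep(position, orientation): joint-space move of the TCP to a pose.
- movel(position, frame=None, max_speed=150, guard=None): straight line of the TCP; frame=None keeps the orientation; max_speed is the mean speed in mm/s. With guard (N) it stops when the force on the tool has changed by that much, and returns True; else False.
- goto_joints(angles): joint-space move.
- open_gripper() and clamp(): open the fingers fully, or close them until they stop; the grip force is fixed at half the most.
- wait(seconds).
- inverse_kinematics(position, orientation): joint angles nearest the present ones, or None.
- read_state(): the state.
- camera(name): name is "scene" or "top"; returns a dict with "image" (420x560x3 uint8, blue, green, red), "range_z" (420x560 float32, mm along the optical axis (not along the pixel's ray), 0 where there is no reading), "fx", "fy", "cx", "cy" (pixels), "dist_coeffs" ([k1, k2, p1, p2, k3] as OpenCV has them; the pictures are not rectified), "cam_to_world" (4x4, takes a point from camera to world coordinates). Camera axes: x right, y up, looking along -z (the intrinsics and any distortion apply to the point x, -y, -z); pixel columns grow to the right and rows downward; lengths in mm; the calibration is good to about 2 mm. A picture is of the moment at which its call begins.
A pose or a line that the arm cannot do raises PlanningError and nothing moves.
- finish_job(): hands the job in; it is judged then, once.
The state is a dict: "time": time; "qpos": joint angles; "qvel": joint speeds; "joint_efforts": joint torques, N m; "eef_pos": TCP position; "tool_rot": TCP orientation; "ft_force": force on the tool from outside, world axes, zero at the start; "torque": the same for the moment, N m; "finger_gap": finger opening in mm; "gripper_force": force on a finger pad.
Only numpy, scipy, OpenCV 4.12 (cv2) and the standard library are available. Lean on these libraries where they do the work, as an engineer would, in place of code of your own. Each camera call takes 0.05 s, during which the arm holds its last target. There are 200 camera calls.

## Working session

There is one attempt and no reset: what is moved stays moved. The work goes in short steps, each a Python script; the robot and the scene stay as the last script left them, time stands still between calls to the robot, and variables do not carry over. Pictures are saved under pics/ and viewed, at most 10 in all, crops included, and the job is handed in when it is done.

```bash
ls; mkdir -p pics; cat > h.py <<'E'
import numpy as np, cv2
from workcell import *
def cloud(c):
    h,w=c["range_z"].shape
    u,v=np.meshgrid(np.arange(w),np.arange(h))
    K=np.array([[c["fx"],0,c["cx"]],[0,c["fy"],c["cy"]],[0,0,1]])
    p=cv2.undistortPoints(np.stack([u,v],-1).reshape(-1,1,2).astype(np.float64),K,np.array(c["dist_coeffs"],float)).reshape(h,w,2)
    z=c["range_z"].astype(float)
    P=np.stack([p[...,0]*z,-p[...,1]*z,-z,np.ones_like(z)],-1)@np.array(c["cam_to_world"]).T
    P=P[...,:3]; P[z==0]=np.nan
    return P
E
python3 - <<'E'
from h import *
import pickle
for n in("scene","top"):
    c=camera(n); cv2.imwrite(f"pics/{n}0.png",c["image"]); pickle.dump(c,open(f"{n}0.pkl","wb"))
    print(n,np.round(np.array(c["cam_to_world"]),3).tolist(),c["fx"],c["dist_coeffs"])
print(read_state())
E
```

```text
pics
scene [[-0.124, -0.569, 0.813, 1736.91], [0.992, -0.064, 0.107, 143.726], [-0.009, 0.82, 0.572, 967.612], [0.0, 0.0, 0.0, 1.0]] 508.62542715889447 [-0.12543318  0.          0.          0.          0.        ]
top [[-0.004, 0.994, -0.105, 344.29], [-1.0, -0.004, -0.006, -20.439], [-0.006, 0.105, 0.994, 1628.24], [0.0, 0.0, 0.0, 1.0]] 500.4686965227425 [-0.04559484  0.          0.          0.          0.        ]
{'time': 0.1, 'qpos': array([-1.22721374,  0.5219624 , -0.03632147,  1.59994597,  0.0212122 ,
        1.02109622, -0.11277483]), 'qvel': array([ 2.70866533e-04, -1.52281293e-03,  6.97873327e-04, -8.60278371e-05,
        1.73141692e-03,  5.46792623e-04, -6.41603547e-04]), 'joint_efforts': array([ 2.95135171e-03, -9.28485847e+01,  1.98392473e+00, -3.70529616e+01,
        1.82328274e-02,  5.33243845e-03, -2.82636404e-05]), 'eef_pos': array([251.21365092, 571.96249633, 230.78017884]), 'tool_rot': array([[-9.15612662e-01,  4.02061366e-01, -3.33591374e-04],
       [ 4.02061495e-01,  9.15612151e-01, -9.70896786e-04],
       [-8.49197728e-05, -1.02308964e-03, -9.99999473e-01]]), 'ft_force': array([ 0.38187633, -0.42571215, -1.15658946]), 'torque': array([-0.01149331,  0.0045954 ,  0.00659743]), 'gripper_force': 0.0, 'finger_gap': 85.81261059470114}
```

View pics/scene0.png

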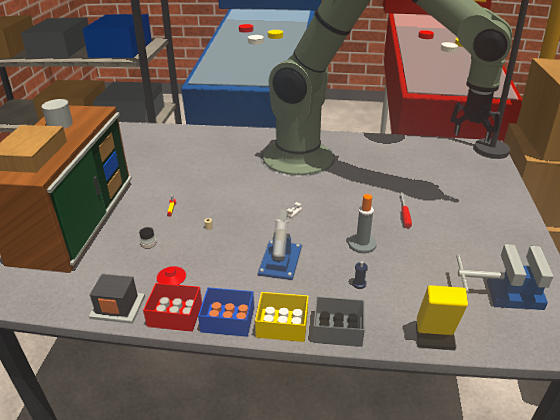

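View pics/top0.png

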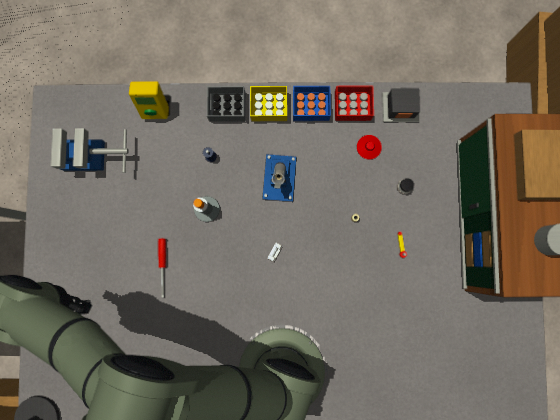

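The scene picture shows the tube at (280,240), the loose bushing at (208,223) and the rod at (366,215). In the top picture they are at (279,177), (355,217) and (203,205). Next I measure them.

```bash
python3 - <<'E'
from h import *
import pickle
C={n:pickle.load(open(f"{n}0.pkl","rb")) for n in("scene","top")}
P={n:cloud(C[n]) for n in C}
big=[]
for n,(r) in {"scene":(slice(205,285),slice(250,310)),"top":(slice(145,210),slice(255,305))}.items():
    big.append(cv2.resize(C[n]["image"][r],None,fx=5,fy=5,interpolation=cv2.INTER_CUBIC)); 
H=max(b.shape[0] for b in big)
cv2.imwrite("pics/tubecrop.png",np.hstack([cv2.copyMakeBorder(b,0,H-b.shape[0],0,0,cv2.BORDER_CONSTANT) for b in big]))
def near(n,u,v,r,zmin,zmax):
    Q=P[n][v-r:v+r,u-r:u+r].reshape(-1,3); Q=Q[(Q[:,2]>zmin)&(Q[:,2]<zmax)]; return Q
print("table z",[np.nanmedian(P[n][sl][...,2]) for n,sl in(("scene",(slice(230,250),slice(140,200))),("top",(slice(250,280),slice(300,350))))])
for n,u,v in(("scene",208,223),("top",355,217)):
    Q=near(n,u,v,12,20,50); print("bush",n,len(Q),Q.mean(0).round(1),Q.min(0).round(1),Q.max(0).round(1))
    Q=Q[Q[:,2]>26];print(len(Q),Q.mean(0).round(1))
for n,u,v in(("scene",366,200),("top",201,203)):
    hsv=cv2.cvtColor(C[n]["image"],cv2.COLOR_BGR2HSV)
    m=(hsv[...,0]>5)&(hsv[...,0]<20)&(hsv[...,1]>150); w=np.zeros_like(m); w[v-18:v+18,u-15:u+15]=1
    Q=P[n][m&w]; print("rod",n,len(Q),np.nanmean(Q,0).round(1),np.nanmin(Q,0).round(1),np.nanmax(Q,0).round(1))
    Q=Q[Q[:,2]>165];print(len(Q),np.nanmean(Q,0).round(1))
# blue base
for n,u,v in(("scene",280,255),("top",279,177)):
    hsv=cv2.cvtColor(C[n]["image"],cv2.COLOR_BGR2HSV)
    m=(hsv[...,0]>100)&(hsv[...,0]<125)&(hsv[...,1]>130); w=np.zeros_like(m); w[v-40:v+40,u-30:u+30]=1
    Q=P[n][m&w]; Q=Q[(Q[:,2]>5)&(Q[:,2]<20)]
    print("base",n,len(Q),cv2.minAreaRect(Q[:,:2].astype(np.float32)),np.median(Q[:,2]))
    Q=near(n,u,v-10 if n=="scene" else v,32,35,220)
    print("tube",n,len(Q),Q.min(0).round(),Q.max(0).round())
    for z in range(40,160,10):
        S=Q[(Q[:,2]>=z)&(Q[:,2]<z+10)]
        if len(S): print(z,len(S),S.mean(0).round(1),S.min(0).round(),S.max(0).round())
E
```

```text
table z [np.float64(1.4751900834388607), np.float64(-1.0641197350690845)]
bush scene 48 [ 492.4 -239.2   29.2] [ 478.5 -251.2   20.3] [ 502.8 -227.9   38. ]
33 [ 491.6 -240.    31.9]
bush top 44 [ 485.3 -236.7   29.5] [ 474.1 -247.6   22.2] [ 496.7 -224.9   39.9]
37 [ 485.4 -236.8   30.5]
rod scene 142 [515.  242.4 152.4] [228.7 229.8  -4.7] [538.1 277.5 178.4]
59 [525.8 241.8 173. ]
rod top 72 [517.9 241.5 167.8] [505.9 230.7  -4.4] [551.9 284.1 185.1]
55 [518.1 242.9 174.9]
base scene 430 ((625.1651000976562, 6.014835357666016), (96.2669448852539, 146.2147979736328), 85.17352294921875) 13.001466426055345
tube scene 704 [573. -26.  35.] [680.  32. 143.]
40 57 [644.4   9.7  45.8] [596. -15.  40.] [667.  31.  50.]
50 59 [648.    6.9  54.9] [599. -16.  50.] [666.  31.  60.]
60 79 [635.7   8.4  65.2] [595. -18.  60.] [660.  32.  70.]
70 61 [635.8   8.7  74.7] [592. -14.  70.] [655.  31.  80.]
80 60 [631.6   7.2  84.5] [599. -17.  80.] [649.  29.  89.]
90 51 [632.2   5.   94.6] [615. -12.  91.] [644.  22. 100.]
100 58 [627.    5.8 104.8] [612. -12. 100.] [640.  22. 110.]
110 50 [619.3   
[... 399 characters left out ...]
2. 147.]
40 18 [6.423e+02 6.000e-01 4.370e+01] [587. -20.  40.] [665.  26.  49.]
50 19 [633.4   3.5  54.7] [587. -13.  50.] [660.  22.  60.]
60 26 [620.2   7.3  64.6] [589. -16.  60.] [651.  31.  69.]
70 18 [ 6.292e+02 -5.000e-01  7.600e+01] [589. -13.  71.] [646.  18.  80.]
80 19 [620.3   5.   84.9] [592. -13.  81.] [644.  31.  90.]
90 27 [616.5   4.7  95.8] [597. -10.  91.] [636.  21. 100.]
100 55 [608.5   7.6 105. ] [589. -10. 100.] [631.  24. 110.]
110 34 [602.7   9.8 115.4] [584.  -7. 110.] [626.  23. 120.]
120 46 [595.1   6.8 124.7] [577. -10. 120.] [618.  26. 130.]
130 23 [594.6  10.7 134.5] [572.  -4. 130.] [612.  26. 139.]
140 13 [578.3   9.9 143.6] [565.  -1. 140.] [611.  20. 147.]
```

View pics/tubecrop.png

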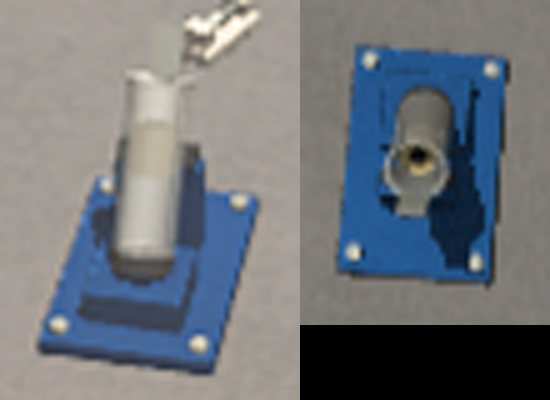

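The crop shows the clear tube leaning towards the robot, with the tongue on the robot side at about (405,205) and the stuck bushing visible inside. The two cameras differ by about 5 mm in x. I'll squeeze the bushing in x and then in y, which gives its exact position in the robot frame and calibrates the cameras.

```bash
cat >> h.py <<'E'
YAW=np.radians(-5.0)
hx=np.array([np.cos(YAW),np.sin(YAW),0]); ty=np.array([-np.sin(YAW),np.cos(YAW),0]); up=np.array([0,0,1.])
def Rz(zax,yax):
    return np.column_stack([np.cross(yax,zax),yax,zax])
za=-0.5*hx+np.sqrt(.75)*up; xa=np.sqrt(.75)*hx+0.5*up   # tube axes
E
python3 - <<'E'
from h import *
dn=-up
for s in(1,-1):
  for nm,p,R in(("bush",[488,-238,150],Rz(dn,s*ty)),("bush90",[488,-238,150],Rz(dn,s*hx)),("mouth",np.array([648,4,42])+180*za,Rz(-za,s*ty)),("rod",np.array([648,4,42])+280*za,Rz(-za,s*ty)),("stand",[521,242,260],Rz(dn,s*ty)),("stand",[521,242,131],Rz(dn,s*ty))):
    q=inverse_kinematics(p,R); print(s,nm,None if q is None else np.round(q,2))
E
```

```text
1 bush [ 0.12  0.52  0.31  1.91 -0.23  0.75  2.04]
1 bush90 [-0.21  0.66  0.82  1.92 -0.64  0.85  0.86]
1 mouth [-0.19  0.29 -0.03  2.24  1.    0.19  0.31]
1 rod [-0.72  0.04  0.48  2.27  0.41  0.36  0.89]
1 stand [-0.53  0.41 -0.01  1.7   0.    1.03  0.94]
1 stand [-0.51  0.57 -0.05  1.82  0.04  0.75  0.91]
-1 bush [-0.31  0.75  1.01  1.93 -0.8   0.93 -0.56]
-1 bush90 [-0.39  0.91  1.22  1.93 -0.99  1.09 -1.96]
-1 mouth [-0.84  0.4   0.79  2.27 -1.19  0.17 -0.68]
-1 rod [-0.54  0.05  0.29  2.26  0.44  0.37 -2.28]
-1 stand [-1.02  0.5   0.7   1.73 -0.36  1.05 -1.86]
-1 stand [-0.95  0.66  0.6   1.85 -0.51  0.8  -1.74]
```

```bash
python3 - <<'E'
from h import *
R90,R0=Rz(-up,hx),Rz(-up,ty)
movep([488,-238,110],R90); print(read_state()["time"])
movel([488,-238,9]); clamp(); s=read_state(); print(s["eef_pos"],s["finger_gap"],s["time"])
open_gripper(); 
movel([488,-238,36],max_speed=80)
movel([488,-238,36],frame=R0); movel([488,-238,15])
clamp(); s=read_state(); print(s["eef_pos"],s["finger_gap"],s["gripper_force"],s["time"])
movel([488,-238,190]); s=read_state(); print(s["eef_pos"],s["finger_gap"],s["time"],s["qpos"],s["ft_force"])
import pickle
for n in("scene","top"):
    c=camera(n); pickle.dump(c,open(f"{n}1.pkl","wb"));cv2.imwrite(f"pics/{n}1.png",c["image"])
E
```

```text
3.0917
[ 488.18054478 -238.00334811    9.44429745] 22.167801508783754 4.5167
[ 488.19911342 -238.05172214   15.55001546] 21.663193167551256 58.295432925224304 8.25
[ 487.6544005  -237.82675176  189.29859337] 21.00808481781016 9.5667 [ 0.18073529  0.45289604  0.22097221  1.86970824 -0.12976367  0.83393652
  1.95121506] [ 0.29802079 -0.33651714 -1.14590406]
```

```bash
python3 - <<'E'
import cv2,numpy as np,pickle
from h import *
out=[]
p=np.array([487.65,-237.8,188,1])
for n in("scene","top"):
    c=pickle.load(open(f"{n}1.pkl","rb")); q=np.linalg.inv(np.array(c["cam_to_world"]))@p
    K=np.array([[c["fx"],0,c["cx"]],[0,c["fy"],c["cy"]],[0,0,1]])
    uv=cv2.projectPoints(np.array([[q[0],-q[1],-q[2]]]),np.zeros(3),np.zeros(3),K,np.array(c["dist_coeffs"],float))[0].ravel()
    print(n,uv); u,v=uv.astype(int)
    out.append(cv2.resize(c["image"][v-40:v+40,u-40:u+40],None,fx=5,fy=5,interpolation=cv2.INTER_CUBIC))
cv2.imwrite("pics/held.png",np.hstack(out))
E
```

```text
scene [203.74059747 176.76761274]
top [362.59980002 211.92837408]
```

View pics/held.png

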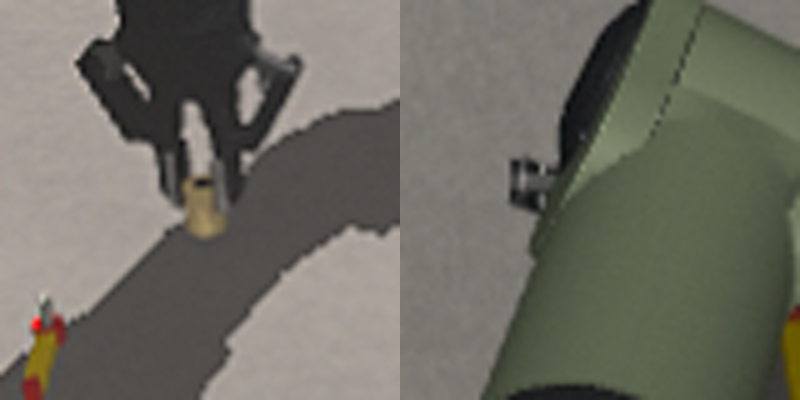

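The bushing is held well, with its lower half sticking out below the fingertips at crop (205,205). Next I calibrate the cameras against it and fit the tube cylinder.

```bash
python3 - <<'E'
from h import *
import pickle
from scipy.optimize import least_squares as LS
L=lambda n:pickle.load(open(n+".pkl","rb"))
def circ(Q,r,c0):
    f=LS(lambda p:np.hypot(Q[:,0]-p[0],Q[:,1]-p[1])-r,c0,loss="soft_l1"); return f.x.round(1),len(Q),np.median(abs(f.fun)).round(2)
def win(c,u,v,ru,rv): P=cloud(c)[v-rv:v+rv,u-ru:u+ru].reshape(-1,3); return P[~np.isnan(P[:,0])]
c=L("scene1"); hsv=cv2.cvtColor(c["image"],cv2.COLOR_BGR2HSV)
P=cloud(c); m=(hsv[...,0]>10)&(hsv[...,0]<28)&(hsv[...,1]>60); w=np.zeros_like(m); w[165:190,193:215]=1
Q=P[m&w]; Q=Q[(Q[:,2]>170)&(Q[:,2]<200)]; print("held scene z",Q[:,2].min(),Q[:,2].max()); 
S=Q[Q[:,2]<188]; print(circ(S,12,[488,-238]))
Q=win(L("scene0"),208,223,12,12); S=Q[(Q[:,2]>4)&(Q[:,2]<28)]; print("b0 scene side",circ(S,12,[488,-238]))
Q0=win(L("top0"),355,217,12,12); S=Q0[(Q0[:,2]>27)&(Q0[:,2]<34)]; print("b0 top face",S.mean(0),S.min(0),S.max(0))
Q=win(L("scene0"),366,225,16,30)
for a,b,r in((20,112,20),(134,172,13)):
    S=Q[(Q[:,2]>a)&(Q[:,2]<b)]; S=S[np.hypot(S[:,0]-521,S[:,1]-242)<r+10]; print("stand/handle scene",circ(S,r,[521,242]))
for n,u,v in(("scene0",279,237),("top0",279,178)):
    Q=win(L(n),u,v,28,33); Q=Q[(Q[:,2]>45)&(Q[:,2]<150)]
    def dec(p):
        h=np.array([np.cos(p[2]),np.sin(p[2]),0]); z=-.5*h+np.sqrt(.75)*up; d=Q-np.array([p[0],p[1],42]); s=d@z; return s,d-np.outer(s,z)
    p=np.array([650 if n=="scene0" else 646,4,YAW])
    for _ in range(8):
        s,e=dec(p); k=(s>35)&(s<92)&(abs(np.linalg.norm(e,axis=1)-18)<6)
        p=LS(lambda p:np.linalg.norm(dec(p)[1][k],axis=1)-18,p,loss="soft_l1",x_scale=[1,1,.02]).x
    print(n,p[:2].round(1),np.degrees(p[2]).round(1),k.sum())
    s,e=dec(p); h=np.array([np.cos(p[2]),np.sin(p[2]),0]); xx=np.sqrt(.75)*h+.5*up
    k=(s>110)&(s<132); yy=np.array([-h[1],h[0],0]); print("tongue: x",np.median((e@xx)[k]),"y",np.median((e@yy)[k]),"s max",s[k].max(),k.sum())
E
```

```text
held scene z 172.34797553548594 199.81337956239793
(array([ 488.3, -239.3]), 25, np.float64(1.82))
b0 scene side (array([ 484.6, -241.6]), 111, np.float64(11.46))
b0 top face [ 484.3921127  -236.90641606   30.55506279] [ 474.08629267 -246.33789659   27.33380975] [ 496.74570749 -226.97981936   33.80568783]
stand/handle scene (array([518.5, 241.9]), 343, np.float64(1.11))
stand/handle scene (array([519.2, 242.1]), 102, np.float64(1.48))
scene0 [646.3   2.9] -3.0 248
tongue: x -15.14038179869592 y 1.436202945577441 s max 129.71385297957207 48
top0 [645.4   7.4] 0.6 98
tongue: x -14.805044516600958 y 4.124676684437346 s max 129.95155189872852 19
```

```bash
cat >> h.py <<'E'
O=np.array([646.3,3.8,42.])
RT=Rz(-za,ty); RD=Rz(-up,ty)
def show(names,pt,fn,r=35):
    out=[]
    for n in names:
        c=camera(n); q=np.linalg.inv(np.array(c["cam_to_world"]))@np.r_[pt,1]
        K=np.array([[c["fx"],0,c["cx"]],[0,c["fy"],c["cy"]],[0,0,1]])
        u,v=cv2.projectPoints(np.array([[q[0],-q[1],-q[2]]]),np.zeros(3),np.zeros(3),K,np.array(c["dist_coeffs"],float))[0].ravel().astype(int)
        print(n,u-r,v-r)
        out.append(cv2.resize(c["image"][v-r:v+r,u-r:u+r],(400,400),interpolation=cv2.INTER_CUBIC))
    cv2.imwrite(fn,np.hstack(out))
E
python3 - <<'E'
from h import *
p=O+160*za
print(inverse_kinematics(p,RT))
movep(p,RT); s=read_state(); print(s["time"],s["eef_pos"]-p,s["ft_force"],s["qpos"],s["finger_gap"])
show(("scene","top"),O+110*za,"pics/pre.png",35)
E
```

```text
[-0.18584882  0.33681624 -0.02734615  2.24114835  1.21203984  0.16637673
  0.10697478]
11.35 [ 0.20957269 -0.64568106  0.04067235] [-0.07512358  0.27440117 -0.4222044 ] [-0.18537009  0.3370147  -0.02686367  2.24070887  1.21132418  0.166859
  0.10795395] 21.35186050472955
scene 247 181
top 242 144
```

View pics/pre.png

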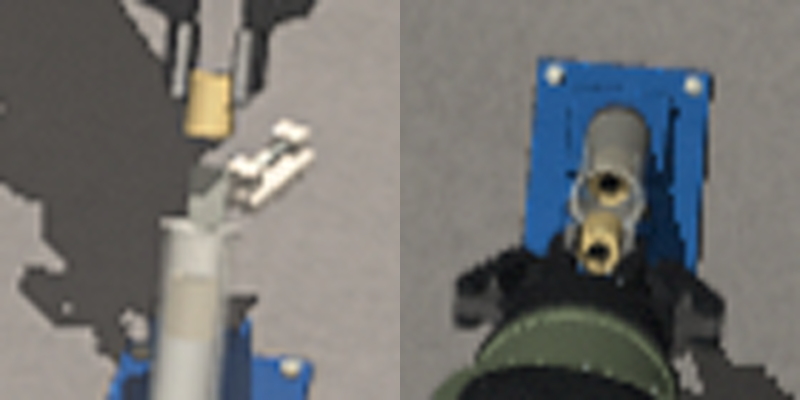

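The scene view shows the bushing at crop (210,105), in line with the tongue (210,190) and mouth (200,230). The top view agrees. I'll insert it with a guard.

```bash
python3 - <<'E'
from h import *
p=O+105*za+0.5*xa
try: hit=movel(p,max_speed=40,guard=5)
except PlanningError as e: print("PE",e); raise SystemExit
s=read_state(); d=s["eef_pos"]-O; print(hit,s["time"],"s",d@za,"x",d@xa,"y",d@ty,s["ft_force"]@np.c_[xa,ty,za],s["qpos"][5],s["finger_gap"])
show(("scene","top"),O+110*za,"pics/ins.png",35)
E
```

```text
False 12.975 s 105.15688319609636 x 0.5834133728162456 y 0.026595153246460203 [0.25168738 0.18116939 0.0530407 ] 0.20037047056123333 21.47556278233711
scene 247 181
top 242 144
```

View pics/ins.png

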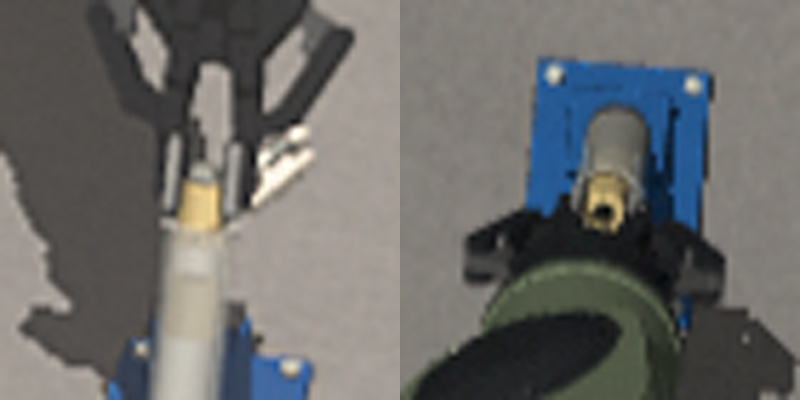

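The bushing has gone into the mouth without contact: scene crop (200,205) between the fingers. I'll release it and fetch the rod.

```bash
cat >> h.py <<'E'
S=np.array([518.3,243.0,0])
E
python3 - <<'E'
from h import *
open_gripper(); movel(O+170*za)
show(("scene","top"),O+90*za,"pics/rel.png",35); print(read_state()["time"])
movep(S+[0,0,215],RD); print(read_state()["time"],read_state()["qpos"])
show(("scene",),S+[0,0,190],"pics/rodpre.png",35)
a,b=cv2.imread("pics/rel.png"),cv2.imread("pics/rodpre.png"); cv2.imwrite("pics/both.png",cv2.resize(np.hstack([a,b]),None,fx=.66,fy=.66))
E
```

```text
scene 246 188
top 243 142
14.5083
15.4417 [-0.15953835  0.50093236 -0.53329219  1.74044841  0.29991566  0.9825804
  0.67484401]
scene 333 156
```

View pics/both.png

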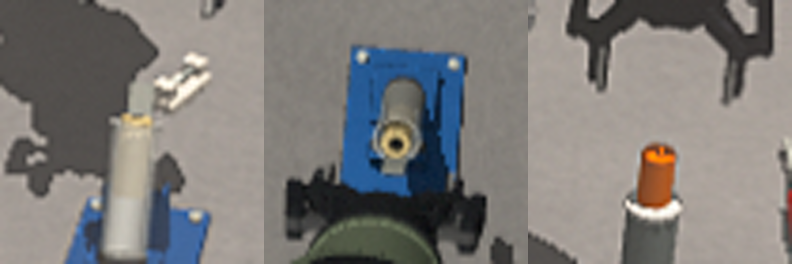

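The loose bushing now sits on the stuck one with its top at the mouth, crop (135,120). The fingers straddle the orange handle at (658,175).

```bash
python3 - <<'E'
from h import *
movel(S+[0,0,134]); clamp(); s=read_state(); print(s["time"],s["eef_pos"],s["finger_gap"],s["ft_force"],s["gripper_force"])
movel(S+[0,0,275]); s=read_state(); print(s["time"],s["eef_pos"],s["finger_gap"],s["ft_force"])
movep(O+250*za,RT); s=read_state(); print(s["time"],s["eef_pos"]-O-250*za,s["qpos"],s["finger_gap"],s["ft_force"])
show(("scene","top"),O+125*za,"pics/rammer.png",35)
E
```

```text
16.7667 [518.41742888 243.05247997 134.44313137] 24.880203865635476 [-1.98073824 -0.87534988  6.77333644] 58.48664939403534
17.8583 [517.95690611 242.74797233 274.11678044] 24.648949434277988 [-0.31282078 -0.10462292 -1.77159198]
18.7667 [0.49276685 0.62650203 0.07454763] [ 0.1354956   0.13980087 -0.41618273  2.23939288  0.70898967  0.35474328
  0.60186865] 24.73376186689068 [ 0.76522248  0.38384814 -1.03591415]
scene 247 176
top 242 146
```

View pics/rammer.png

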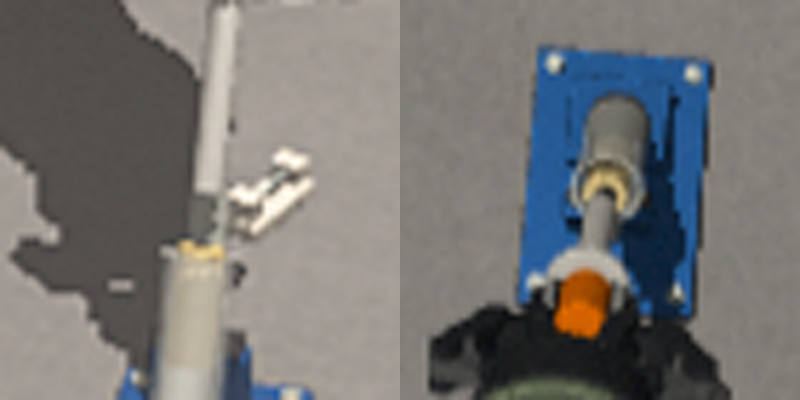

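The rod is aligned above the upper bushing, with its tip at scene crop (212,190). Now I push.

```bash
python3 - <<'E'
from h import *
def st(l):
    s=read_state(); d=s["eef_pos"]-O; print(l,round(s["time"],2),"s %.2f x %.2f y %.2f"%(d@za,d@xa,d@ty),"F",(s["ft_force"]@np.c_[xa,ty,za]).round(1),round(s["finger_gap"],2)); return d@za
st("0")
for tgt,sp,g in((226,50,8),(184,35,15)):
    h=movel(O+tgt*za,max_speed=sp,guard=g); st(h)
E
```

```text
0 18.87 s 249.70 x 0.56 y 1.18 F [-0.6 -0.5 -1.9] 24.52
False 19.5 s 225.99 x 0.00 y 0.31 F [-1.2  0.2 -1.7] 24.7
False 20.85 s 184.03 x -0.13 y 0.03 F [-1.1 -0.1 -1.2] 24.71
```

```bash
python3 - <<'E'
from h import *
def st(l):
    s=read_state(); d=s["eef_pos"]-O; print(l,round(s["time"],2),"s %.2f x %.2f y %.2f"%(d@za,d@xa,d@ty),"F",(s["ft_force"]@np.c_[xa,ty,za]).round(1),round(s["finger_gap"],2)); return d@za
h=movel(O+170*za,max_speed=15,guard=13); st(h)
wait(.2); st("w")
show(("scene","top"),O+90*za,"pics/pushed.png",40)
E
```

```text
True 21.35 s 179.04 x 0.21 y 0.11 F [-1.3 -0.1 14.9] 24.91
w 21.55 s 179.06 x 0.01 y 0.02 F [-0.1 -0.3 14.2] 24.35
scene 241 183
top 238 137
```

View pics/pushed.png

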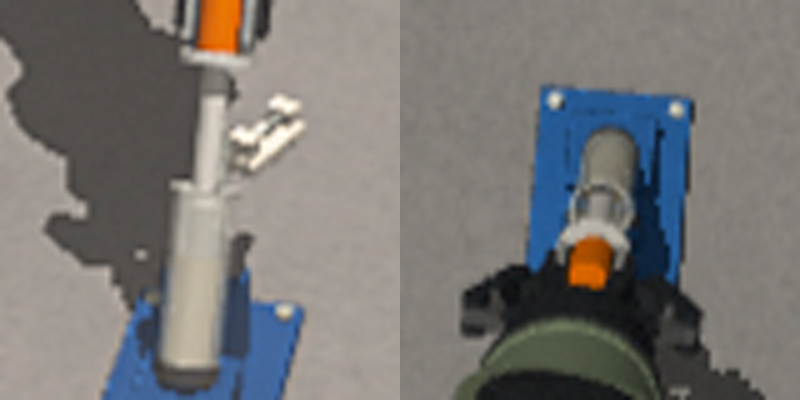

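Both bushings have bottomed out: the flange is at crop (210,60), the cream column sits on the floor, and the stop is at s=179 against 179.4 predicted. One small extra nudge, then I return the rod.

```bash
python3 - <<'E'
from h import *
def st(l):
    s=read_state(); d=s["eef_pos"]; print(l,round(s["time"],2),d.round(2),"F",s["ft_force"].round(1),(s["ft_force"]@za).round(1),round(s["finger_gap"],2))
h=movel(O+176*za,max_speed=5,guard=2.5); st(h); wait(.4); st("hold")
movel(O+255*za); st("out")
movep(S+[0,0,275],RD); st("over")
h=movel(S+[0,0,200],max_speed=80,guard=8); st(h)
if not h:
    h=movel(S+[0,0,138],max_speed=80,guard=8); st(h)
    if not h:
        h=movel(S+[0,0,132],max_speed=15,guard=4); st(h)
show(("scene","top"),S+[0,0,130],"pics/ret.png",35)
E
```

```text
True 21.86 [557.07  11.67 197.08] F [-6.  -0.3  9.2] 11.0 24.58
hold 22.26 [557.    11.66 197.06] F [-6.1 -0.1  9.6] 11.4 25.19
out 22.92 [519.48  14.53 262.39] F [-0.1 -0.  -2.6] -2.2 24.76
over 23.82 [518.53 242.27 273.72] F [-0.2 -0.5 -2. ] -1.6 24.65
False 24.92 [518.52 243.2  200.48] F [ 0.1  0.2 -1.5] -1.4 24.51
False 25.84 [518.5  243.2  138.37] F [ 0.8  0.1 -1.1] -1.3 24.63
True 26.18 [518.61 243.14 134.43] F [-2.4 -1.7 10.4] 10.1 24.81
scene 331 174
top 165 169
```

View pics/ret.png

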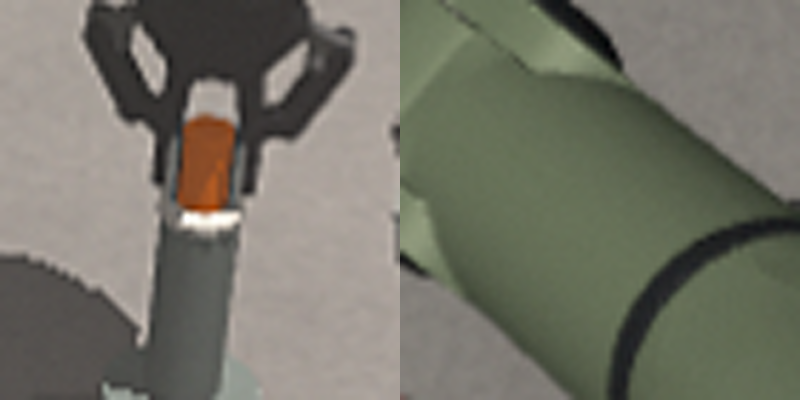

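The rod is back with its flange on the rim, crop (208,218), at the same height it was gripped at (134.4). I'll release, back off, check by numbers and hand in. My ten pictures are used up.

```bash
python3 - <<'E'
from h import *
import pickle
open_gripper(); movel(S+[0,0,235]); movep([400,330,300],RD); wait(.5)
c0=pickle.load(open("scene0.pkl","rb")); c=camera("scene")
for nm,cc in(("before",c0),("now",c)):
    P=cloud(cc); hsv=cv2.cvtColor(cc["image"],cv2.COLOR_BGR2HSV)
    m=(hsv[...,0]>5)&(hsv[...,0]<20)&(hsv[...,1]>150)&(P[...,2]>130)&(P[...,2]<185); w=np.zeros_like(m); w[182:218,351:381]=1
    print(nm,(m&w).sum(),P[m&w].mean(0).round(1),P[m&w][:,2].max())
    t=cc["image"][215:275:6,274:284].mean(1).astype(int)
    print(t.tolist())
print(read_state()["time"])
E
```

```text
before 135 [527.5 241.4 159.2] 178.37635444068962
[[152, 161, 167], [158, 169, 174], [172, 182, 189], [142, 157, 165], [150, 165, 172], [168, 177, 180], [168, 176, 180], [74, 77, 80], [157, 104, 68], [83, 67, 60]]
now 132 [527.6 241.4 159.6] 177.79885119107348
[[152, 161, 167], [158, 169, 174], [171, 182, 188], [153, 163, 168], [150, 165, 172], [153, 169, 178], [154, 171, 179], [74, 76, 79], [157, 105, 68], [84, 67, 60]]
28.9583
```

```bash
python3 -c "
from workcell import *
print(finish_job())"
```

```text
the job is handed in; nothing more can be done
None
```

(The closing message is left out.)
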